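# Turn a cover plate over on the turnover chute

### The job

Gently push the grey tray along its rail until it is fully home against the end stop, in line with the foot of the chute. Then slide the flat metal cover plate just far enough over the open edge of the chute's upper deck that it tips onto the ramp, turns upside down and runs down into the tray. It should finish lying flat in the tray with its countersunk side down.

Things in the scene. Friction and masses are not known exactly. Their poses are not given: they have to be found in the camera images.
- chute: Turnover chute, one fixed stand of polished sheet metal (friction about 0.25). Origin on the desk below the middle of the upper deck's open edge. y: the way the plate is slid off; x: across, roughly away from the robot (turned by up to 0.25 rad). A ramp below and beyond the edge slopes down towards -y, passes under the deck and ends at the tray's rim.
- deck_edge (a point): Middle of the upper deck's open edge, on its surface, 162 mm up; axes of the chute. The flat deck runs back 76 mm (-y) to a 4 mm thick back wall. Cheeks on both sides, 64 mm apart inside, run from the back wall to 74 mm beyond the edge; the tops of wall and cheeks are 13 mm above the deck.
- ramp_top (a point): Upper end of the ramp's surface, mid-width, 157 mm up, 70 mm beyond the deck's edge; a backstop behind it rises to 175 mm. From here the ramp falls straight to 102 mm up right below the deck's edge and 46 mm up at y = -72 mm of the chute.
- ramp_foot (a point): Lower end of the ramp's surface, mid-width, 34 mm up, at y = -103 mm of the chute; the last 31 mm are flatter.
- tray (a joint): Travel of the tray along its rail, in m: 0 at the robot's end, 0.100 fully home against the end stop; grows as the tray is pushed along the chute's +x. Starts between 0 and 0.040, stays where it is left, takes 2 to 4 N to push slowly.
- tray_floor (a point): Centre of the tray's inner floor, 10.5 mm above the desk; axes of the chute; at home it lies at x = 0, y = -161 mm of the chute. Open grey plastic box, 92 mm (x) by 114 mm (y) outside, walls 4 mm thick, rim 30 mm above the desk. Push it from inside against its far (+x) wall, or from outside against its near wall.
- plate: Cover plate, loose on the deck: flat aluminium 56 (x) x 62 (y) x 6 mm, 0.08 to 0.16 kg. Origin: centre of its plain face, down at the start; z points out of the face with four countersunk corner holes and a ring mark. It starts between the cheeks, tail 2 to 11 mm from the back wall, so no finger fits beside or behind it; a finger pressed on its top (5 to 15 N) drags it along.
- plate_centre (a point): Centre of the plate, 3 mm from either face. Once this is a few mm (3 to 10) past the deck's edge and the finger lifts, the plate tips by itself, its leading edge down onto the ramp, and turns over. Slid further out before it may tip, it meets the ramp too flat and hangs or jams between ramp and edge; it may then come down without turning over.
Not all that is in view belongs to the job. Of the things like the plate, leave any that is brown, pink or red; of the rest the larger one is meant.

How it is judged:
On the way, in this order (a step that is already met when the one before it is completed fails the run):
1. the tray stands fully home against its end stop (within 4 mm) (value of joint tray above 0.096 m), for 0.2 s.
2. the plate has tipped past upright over the deck's edge and is upside down on the chute's ramp (angle between plate's own z axis and vertical above 1.9 rad and height (world z) of plate_centre above 0.05 m and y of plate_centre in the frame of chute above -0.1 m), for 0.04 s.
At the end, for the whole second after the job is handed in: The plate lies flat (within 10 degrees) on the tray's floor, countersunk side down and at rest, wholly inside the tray, and the tray is still home against its stop (within 6 mm) (value of joint tray above 0.094 m and angle between plate's own z axis and vertical above 2.97 rad and x of plate_centre in the frame of tray_floor between -0.03 and 0.03 m and y of plate_centre in the frame of tray_floor between -0.04 and 0.04 m and z of plate_centre in the frame of tray_floor below 0.008 m and linear speed of plate below 0.02 m/s); the robot touches nothing.
It fails at once if the fingers push on the chute or its tray with more than 45 N (contact force between the fingers and chute above 45 N).
It fails at once if the fingers press on the plate with more than 45 N (contact force between the fingers and plate above 45 N).
It also fails if it takes over 45 s, if anything falls off the work surface, if the arm or the gripper's body presses on something with over 40 N, if the wrist force passes 120 N, or if a joint passes its speed limit or range.

### The arm

A 7-joint arm with a two-finger parallel gripper is mounted at the origin on a cart in front of the work surface, level with it; the furniture and walls round the work are solid. World frame = base frame: x ahead of the robot, y to its left, z up, the work surface at z = 0. Lengths are in m, angles in rad, forces in N, time in s.
With the tool pointing down it reaches from about 0.425 to 0.875 m from the base axis. Payload 8.4 kg.
Tool frame: the origin (TCP) lies on the centre line of the jaws, within the pads' length; the fingertips stand 11 mm ahead of it and the grasp point (between the pads) lies 8 mm behind it; z points along the fingers, y is the line along which they close (so a half turn about z gives the same grasp; the last joint's range is limited). The gripper opens to 87 mm and grips with 3 to 60 N. Pads are 19 mm wide; open, the fingers measure 117 mm over their backs; the gripper's body (75 mm by 190 mm) begins 51 mm behind the grasp point.
Start: joints at [-1.266, 0.333, 0.04, 1.465, -0.013, 1.343, -0.059], TCP at [0.255, 0.598, 0.234] pointing down, gripper open.
Joint ranges: [-2.58, 2.58], [-0.38, 2.09], [-1.3, 1.39], [0.25, 2.4], [-1.5, 4.64], [0.08, 2.09], [-2.65, 2.65]. Speed limits (rad/s): [2.22, 2.22, 2.79, 2.79, 3.14, 3.14, 3.14].

### API

Orientations are given as a unit quaternion [w, x, y, z].
In Python, from rig import observe, read_camera, finish_job, recognise, spot_point gives the robot as it stands. The module is installed in compiled form; this text tells all that it offers.
- The arm moves only by the tool carry_out, never from a script. Its arguments are lists of equal length, an entry for each row: "jaw": the opening, from 0 (shut) to 1 (fully open); "dp": the shift along the tool's x, y, z normalised to -1 to 1, where 1 is 0.12 m, a list of three; "delta_rot": the turn, a rotation vector about the tool's x, y, z normalised to -1 to 1, where 1 is 180 degrees, a list of three. In form: {"jaw": [jaw, ...], "dp": [[x, y, z], ...], "delta_rot": [[wx, wy, wz], ...]}. A call has 1 to 12 rows; each row is the pose to reach, as a shift and turn from the pose commanded when the call began, along the tool's axes at that moment, turning the shorter way round; what a row does not reach only later rows make up. A row lasts 1/10 s, in which the tool goes at most 50 mm and 8.59 degrees, less where a joint would pass 70% of its speed; a pose out of reach is approached as far as the arm can. A call with a number of a shift or a turn outside -1 to 1 is refused whole. A call with a gripper value outside its range is refused whole. The fingers move at their own pace and stop on an object; the grip force is fixed at half the most. Time passes only in rows, so rows that repeat a pose let the fingers close. It gives the time, the measured TCP pose, the force, the opening and the grip force at its end, in the units of the state.
- observe(): the state, without advancing time (a new reading comes with each control period).
- read_camera(name): name is "scene" or "side" or "wrist"; returns a dict with "img" (400x640x3 uint8, blue, green, red), "mtx" (3x3 intrinsics, pixels), "extrinsics" (4x4, takes a point from world to camera coordinates). Camera axes: x right, y down, z forward; pixel columns grow to the right and rows downward; lengths in m; the calibration is good to about 2 mm. The wrist camera is an equidistant fisheye: a pixel r from the principal point sees the ray r / f radians off the axis. A picture is of the moment at which its call begins. There is no depth.
- finish_job(): hands the job in; it is judged then, once.
Trained networks look in a picture, given as the dict that the camera call returned (one of the last four; its "shot" number tells which), for a name from the list of things; names that differ only in an ending like _2 or _b are one class to them, and where a whole thing is asked for, a point or a joint stands for the part that bears it (a point fixed in the world has none). Each returns a list of dicts, best first, with "score" (0 to 1); they miss things now and then, are a little off and sometimes report something else, mostly with a low value. They report only what shows in the picture. A call takes as long as a camera call. They do not tell look-alikes from the thing itself.
- recognise(label, picture): "point" ([row, column] in pixels, amid what is visible of it).
- spot_point(label, picture): "point" ([row, column] in pixels: a listed point, or the origin of a listed thing).
The state is a dict: "time": time; "joint_positions": joint angles; "dq": joint speeds; "effort": joint torques, N m; "tool_pos": TCP position; "eef_rot": TCP orientation; "wrist_force": force on the tool from outside, world axes, zero at the start; "torque": the same for the moment, N m; "finger_gap": opening from 0.0 (shut) to 1.0 (fully open); "finger_force": force on a finger pad.
Only numpy, scipy, OpenCV 4.12 (cv2) and the standard library are available. Lean on these libraries where they do the work, as an engineer would, in place of code of your own. Each camera call takes 0.05 s, during which the arm holds its last target. There are 200 camera calls.

## Working session

There is one attempt and no reset: what is moved stays moved. The work goes in short steps, Python scripts to look and compute and a tool call to move; the robot and the scene stay as the last step left them, time stands still between calls to the robot, and variables do not carry over. Pictures are saved under pics/ and viewed, at most 10 in all, crops included, and the job is handed in when it is done.

Besides the shell and the picture viewer there is one more tool, called after "Call:" as a command line: name --argument value ..., lists and objects as JSON in quotes. carry_out: Moves the arm, as the interface text tells. Scaled input: -1 to 1 covers 0.12 m each way for a shift and 180 degrees each way for a turn. Its arguments: {"type":"object","properties":{"jaw":{"type":"array"},"dp":{"type":"array"},"delta_rot":{"type":"array"}},"required":["jaw","dp","delta_rot"]}

```bash
mkdir -p pics; cat > h.py <<'E'
import numpy as np, cv2
from rig import *
def px(cam,p):
    M=cam["extrinsics"];q=M[:3,:3]@np.array(p,float)+M[:3,3];return (cam["mtx"]@(q/q[2]))[:2]
def ray(cam,rc,fish=False):
    K=cam["mtx"];M=cam["extrinsics"];R=M[:3,:3];c=-R.T@M[:3,3]
    x=(rc[1]-K[0,2])/K[0,0];y=(rc[0]-K[1,2])/K[1,1]
    if fish:
        r=np.hypot(x,y);d=np.array([x/r*np.sin(r),y/r*np.sin(r),np.cos(r)]) if r>1e-9 else np.array([0,0,1.])
    else: d=np.array([x,y,1.])
    return c,R.T@d/np.linalg.norm(d)
def onz(cam,rc,z,fish=False):
    c,d=ray(cam,rc,fish);return c+d*(z-c[2])/d[2]
E
python3 - <<'E'
from h import *
H={'deck_edge':.162,'ramp_top':.157,'ramp_foot':.034,'tray_floor':.0105,'plate_centre':.165,'plate':.162}
for n in ["scene","side"]:
    c=read_camera(n);cv2.imwrite(f"pics/{n}0.png",c["img"])
    for k,z in H.items():
        for r in spot_point(k,c)[:3]: print(n,k,round(r["score"],2),np.round(r["point"]),onz(c,r["point"],z).round(4))
o=observe();print(o["tool_pos"],o["eef_rot"],o["time"],o["wrist_force"])
E
```

```text
scene deck_edge 0.74 [172. 283.] [0.57   0.0304 0.162 ]
scene ramp_top 0.6 [160. 268.] [0.5953 0.1093 0.157 ]
scene ramp_foot 0.66 [214. 317.] [ 0.594  -0.0715  0.034 ]
scene tray_floor 0.57 [248. 311.] [ 0.489  -0.1232  0.0105]
scene plate_centre 0.79 [213. 232.] [0.359  0.0285 0.165 ]
scene plate_centre 0.76 [330. 412.] [ 0.3091 -0.4812  0.165 ]
scene plate_centre 0.7 [230. 256.] [ 0.3468 -0.0607  0.165 ]
scene plate 0.67 [173. 296.] [ 0.5872 -0.0038  0.162 ]
scene plate 0.67 [235. 254.] [ 0.333  -0.0691  0.162 ]
scene plate 0.64 [214. 228.] [0.3513 0.0336 0.162 ]
side deck_edge 0.74 [164. 319.] [0.5835 0.0455 0.162 ]
side ramp_top 0.84 [160. 316.] [0.5926 0.1005 0.157 ]
side ramp_foot 0.72 [218. 330.] [ 0.5811 -0.0655  0.034 ]
side ramp_foot 0.39 [165. 319.] [0.6937 0.3862 0.034 ]
side tray_floor 0.61 [211. 317.] [0.5721 0.0363 0.0105]
side tray_floor 0.59 [237. 307.] [ 0.4969 -0.1106  0.0105]
side plate_centre 0.94 [333. 319.] [ 0.3681 -0.6158  0.165 ]
side plate_centre 0.63 [217. 277.] [ 0.3862 -0.2625  0.165 ]
side plate_centre 0.61 [168. 322.] [0.5791 0.0028 0.165 ]
side plate 0.57 [335. 320.] [ 0.3687 -0.615   0.162 ]
side plate 0.52 [202. 275.] [ 0.4015 -0.175   0.162 ]
side plate 0.49 [170. 323.] [ 0.5796 -0.0022  0.162 ]
[0.25539092 0.59767443 0.23355163] [ 9.25395611e-07  2.00545270e-01  9.79684436e-01 -3.12473810e-05] 0.7 [ 0.43616676  0.53001926 -0.74148838]
```

```bash
python3 - <<'E'
import cv2
a=cv2.imread("pics/scene0.png")[110:310,180:440];b=cv2.imread("pics/side0.png")[110:310,200:460]
cv2.imwrite("pics/ab.png",cv2.resize(cv2.vconcat([a,b]),None,fx=1.45,fy=1.45,interpolation=3) if 0 else cv2.resize(cv2.hconcat([a,b]),(800,308),interpolation=cv2.INTER_CUBIC))
E
```

```text
(no output)
```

View pics/ab.png

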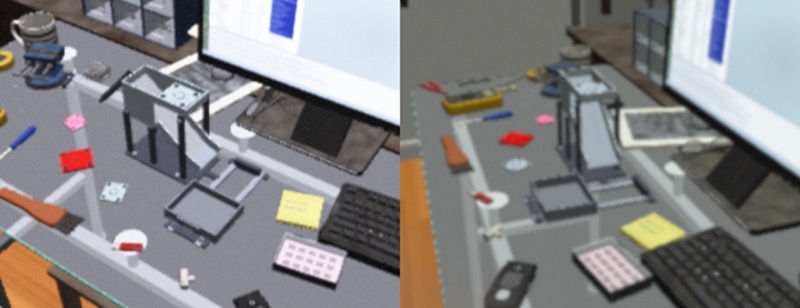

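View pics/scene0.png

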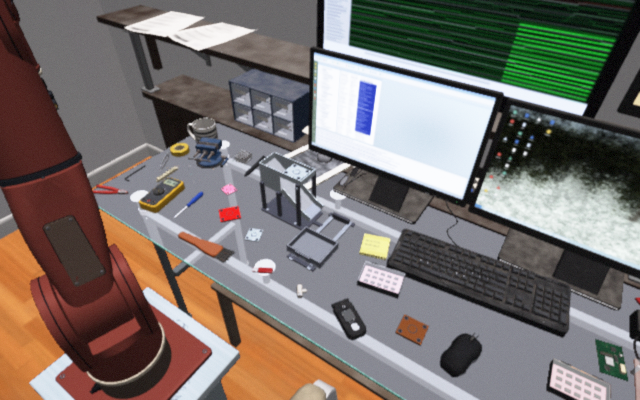

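The scene shows the chute near the middle of the desk with the silver plate on its deck at about (row 173, col 296). The grey tray is in front at about (248, 311), and the pink, red and small silver look-alikes lie around it. I'll move in closer with the jaws shut.

Call:
carry_out --jaw '[0,0,0,0,0]' --dp '[[-0.2,-0.2,-0.4],[-0.45,-0.4,-0.8],[-0.7,-0.6,-0.8],[-0.97,-0.85,-0.8],[-0.97,-0.85,-0.8]]' --delta_rot '[[0,0,0.015],[0,0,0.03],[0,0,0.05],[0,0,0.067],[0,0,0.067]]'

```text
time: 1.2
tool_pos: [0.3273, 0.4526, 0.3317]
eef_rot: [0.001, 0.308, 0.952, 0.001]
wrist_force: [-0.0, -0.1, 0.2]
finger_gap: 0.629
finger_force: 0.0
```

Call:
carry_out --jaw '[0,0,0,0]' --dp '[[-0.3,-0.2,0],[-0.6,-0.4,0],[-0.94,-0.6,0],[-0.94,-0.6,0]]' --delta_rot '[[0,0,0.024],[0,0,0.048],[0,0,0.072],[0,0,0.072]]'

```text
time: 1.6
tool_pos: [0.3766, 0.3283, 0.3304]
eef_rot: [0.001, 0.413, 0.911, 0.0]
wrist_force: [-0.4, 0.5, 0.6]
finger_gap: 0.264
finger_force: 0.0
```

Call:
carry_out --jaw '[0,0,0,0]' --dp '[[-0.3,0,0],[-0.6,-0.05,0],[-0.97,-0.12,0],[-0.97,-0.12,0]]' --delta_rot '[[0,0,0.025],[0,0,0.05],[0,0,0.075],[0,0,0.075]]'

```text
time: 2.0
tool_pos: [0.4431, 0.2324, 0.3301]
eef_rot: [0.001, 0.517, 0.856, 0.0]
wrist_force: [0.2, -0.2, 0.2]
finger_gap: 0.012
finger_force: 0.0
```

Call:
carry_out --jaw '[0,0,0,0]' --dp '[[-0.3,0,0],[-0.6,-0.05,0],[-0.97,-0.12,0],[-0.97,-0.12,0]]' --delta_rot '[[0,0,0.025],[0,0,0.05],[0,0,0.075],[0,0,0.075]]'

```text
time: 2.4
tool_pos: [0.4842, 0.1229, 0.3301]
eef_rot: [0.001, 0.614, 0.789, 0.0]
wrist_force: [0.1, -0.6, 1.1]
finger_gap: 0.001
finger_force: 0.0
```

Call:
carry_out --jaw '[0,0,0,0,0]' --dp '[[-0.3,0,0],[-0.6,-0.05,0],[-0.97,-0.12,0],[-0.97,-0.12,0],[-0.97,-0.12,0]]' --delta_rot '[[0,0,0.025],[0,0,0.05],[0,0,0.075],[0,0,0.075],[0,0,0.075]]'

```text
time: 2.9
tool_pos: [0.4985, 0.0125, 0.3298]
eef_rot: [-0.0, 0.699, 0.715, 0.0]
wrist_force: [0.1, 1.0, -0.6]
finger_gap: 0.007
finger_force: 0.0
```

```bash
python3 - <<'E'
from h import *
H={'deck_edge':.162,'ramp_top':.157,'ramp_foot':.034,'tray_floor':.0105,'plate_centre':.165,'plate':.162}
for n in ["wrist","side","scene"]:
    c=read_camera(n);cv2.imwrite(f"pics/{n}1.png",c["img"])
    for k,z in H.items():
        for r in spot_point(k,c)[:2]: print(n,k,round(r["score"],2),np.round(r["point"]),onz(c,r["point"],z,n=="wrist").round(4))
    if n=="wrist":
        M=c["extrinsics"];print(-M[:3,:3].T@M[:3,3],M[:3,:3],c["mtx"])
E
```

```text
wrist deck_edge 0.92 [170. 402.] [0.5858 0.0337 0.162 ]
wrist ramp_foot 0.66 [217. 377.] [ 0.5883 -0.0637  0.034 ]
wrist plate_centre 0.97 [200. 403.] [0.589  0.0011 0.165 ]
wrist plate_centre 0.81 [  8. 361.] [0.5364 0.2042 0.165 ]
wrist plate 0.87 [136. 282.] [0.4585 0.0661 0.162 ]
wrist plate 0.78 [  6. 359.] [0.5342 0.2069 0.162 ]
[0.49632212 0.08817933 0.48114842] [[ 9.99742529e-01  2.26855274e-02  4.91524457e-04]
 [ 2.16772653e-02 -9.61262452e-01  2.74780992e-01]
 [ 6.70603572e-03 -2.74699589e-01 -9.61506716e-01]] [[309.70691629   0.         319.41406047]
 [  0.         309.70691629 201.03725729]
 [  0.           0.           1.        ]]
side deck_edge 0.97 [166. 319.] [0.5775 0.0283 0.162 ]
side deck_edge 0.61 [238. 306.] [ 0.4233 -0.3659  0.162 ]
side ramp_top 0.94 [160. 316.] [0.5921 0.1039 0.157 ]
side ramp_top 0.3 [169. 324.] [0.5892 0.0153 0.157 ]
side ramp_foot 0.67 [221. 333.] [ 0.5793 -0.0893  0.034 ]
side tray_floor 0.69 [238. 306.] [ 0.4905 -0.1164  0.0105]
side tray_floor 0.41 [168. 326.] [0.7301 0.4053 0.0105]
side plate_centre 0.72 [202. 274.] [ 0.3975 -0.1846  0.165 ]
side plate_centre 0.65 [169. 322.] [ 0.5748 -0.0065  0.165 ]
side plate 0.91 [338. 315.] [ 0.3609 -0.6191  0.162 ]
side plate 0.68 [201. 276.] [ 0.4054 -0.1703  0.162 ]
scene deck_edge 0.35 [161. 268.] [0.5901 0.1014 0.162 ]
scene ramp_top 0.96 [158. 268.] [0.6076 0.1176 0.157 ]
scene ramp_foot 0.77 [214. 316.] [ 0.59   -0.0695  0.034 ]
scene tray_floor 0.87 [247. 314.] [ 0.4959 -0.1287  0.0105]
scene plate_centre 0.79 [171. 295.] [0.5918 0.0034 0.165 ]
scene plate_centre 0.76 [214. 229.] [0.3501 0.0291 0.165 ]
scene plate 0.84 [214. 228.] [0.3529 0.0359 0.162 ]
scene plate 0.76 [174. 301.] [ 0.5923 -0.0156  0.162 ]
```

View pics/wrist1.png

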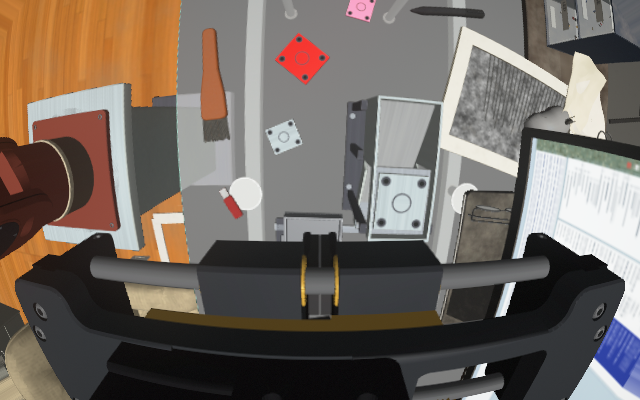

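The wrist view shows the chute from above: plate ring at about (202, 401), deck edge at row ~170, cheeks from (97, 377)/(100, 441) down to row ~240. I'll refine the chute's pose from a crop.

```bash
python3 - <<'E'
from h import *
a=cv2.imread("pics/wrist1.png")[80:250,340:460]
cv2.imwrite("pics/w1c.png",cv2.resize(a,(424,600),interpolation=cv2.INTER_CUBIC))
E
```

```text
(no output)
```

View pics/w1c.png

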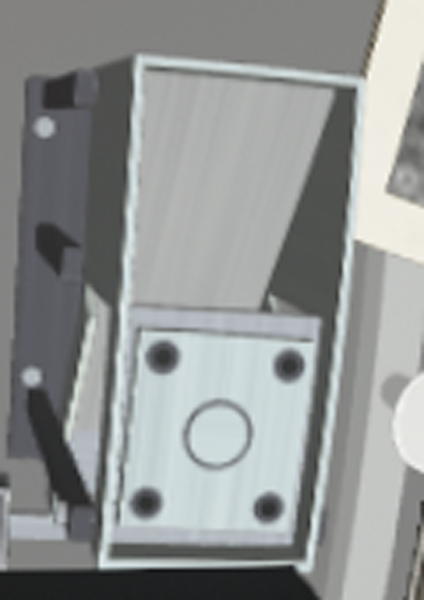

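```bash
python3 - <<'E'
from h import *
c=read_camera("wrist")
s=600/170
P=lambda x,y,z: onz(c,(80+y/s,340+x/s),z,True)[:2]
fl,fr,bl,br=[P(x,y,.175) for x,y in[(137,58),(362,80),(102,563),(311,566)]]
print(fl,fr,bl,br)
for a,b in((bl,fl),(br,fr)): d=b-a;print("len",np.linalg.norm(d),"yaw",-np.arctan2(d[0],d[1]))
for a,b in((bl,br),(fl,fr)): d=b-a;print("wid",np.linalg.norm(d),"yaw",np.arctan2(d[1],d[0]))
cc=[P(x,y,.168) for x,y in[(138,329),(315,340),(293,543),(122,525)]];print("plate",np.round(cc,4),np.mean(cc,0),P(217,434,.168))
for i in range(4): print(np.linalg.norm(cc[i]-cc[(i+1)%4]),end=' ')
print("edge",P(134,305,.162),P(320,318,.162))
E
```

```text
[0.55423689 0.10881092] [0.62206185 0.10829523] [ 0.5528249  -0.04141677] [ 0.62122482 -0.0424402 ]
len 0.1502343195367711 yaw -0.009398733498303802
len 0.15073775781124066 yaw -0.0055528781200938435
wid 0.0684075787461538 yaw -0.014961404127698787
wid 0.06782691553818782 yaw -0.007603034512582665
plate [[ 0.5598  0.0301]
 [ 0.6157  0.0289]
 [ 0.6166 -0.0373]
 [ 0.5594 -0.0315]] [ 0.58787575 -0.00246242] [ 0.58693153 -0.00153043]
0.05597408360040462 0.06625790099953782 0.05743769555237098 0.06164801991852574 edge [0.55929505 0.03626319] [0.61898499 0.03477258]
```

```bash
python3 - <<'E'
from h import *
a=read_camera("scene");b=read_camera("side")
for pa,pb in (((152,309),(143,417)),):
    c1,d1=ray(a,pa);c2,d2=ray(b,pb)
    t=np.linalg.lstsq(np.c_[d1,-d2],c2-c1,rcond=None)[0];print(c1+t[0]*d1,c2+t[1]*d2)
w=read_camera("wrist")
for rc in((130,525),(155,522),(330,497)):
  print([onz(w,rc,z,True).round(3) for z in(.1,.2,.3)])
for n,rc in((a,(247,314)),(b,(238,306))): print(onz(n,rc,.0105))
cv2.imwrite("pics/side2.png",cv2.resize(b["img"][120:290,240:480],(800,567),interpolation=2))
E
```

```text
[0.81048596 0.10960523 0.06965175] [0.93516298 0.0680274  0.18648198]
[array([0.79 , 0.091, 0.1  ]), array([0.713, 0.091, 0.2  ]), array([0.636, 0.09 , 0.3  ])]
[array([0.789, 0.055, 0.1  ]), array([0.712, 0.064, 0.2  ]), array([0.635, 0.072, 0.3  ])]
[array([ 0.826, -0.256,  0.1  ]), array([ 0.739, -0.166,  0.2  ]), array([ 0.653, -0.075,  0.3  ])]
[ 0.49593531 -0.12797012  0.0105    ]
[ 0.49165736 -0.1144932   0.0105    ]
```

View pics/side2.png

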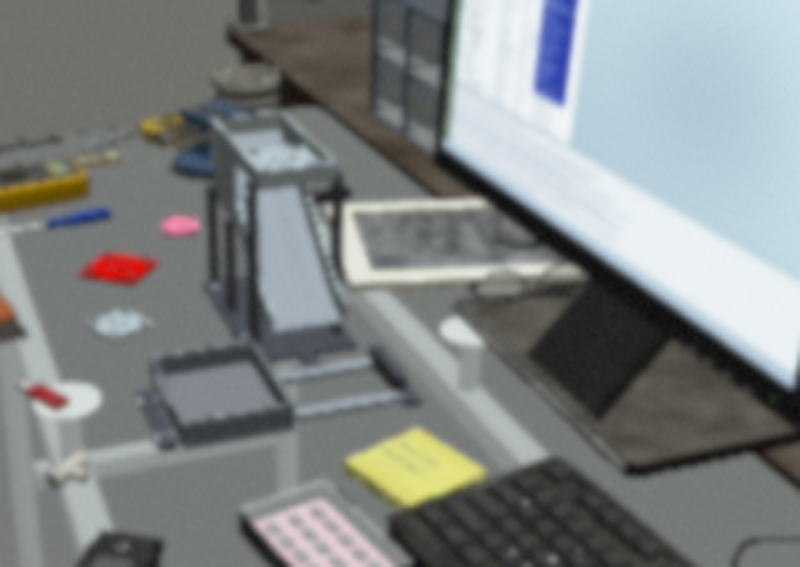

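Call:
carry_out --jaw '[0,0,0,0,0]' --dp '[[-0.35,-0.03,0],[-0.7,-0.06,0.3],[-1,-0.09,0.6],[-1,-0.09,1],[-1,-0.09,1]]' --delta_rot '[[0,0,0],[0,0,0],[0,0,0.006],[0,0,0.01],[0,0,0.01]]'

```text
time: 4.65
tool_pos: [0.4869, -0.1086, 0.2049]
eef_rot: [-0.003, 0.711, 0.703, -0.003]
wrist_force: [-0.7, 0.6, -0.5]
finger_gap: 0.001
finger_force: 0.0
```

Call:
carry_out --jaw '[0,0,0,0,0]' --dp '[[-0.16,0,0.2],[-0.16,0,0.5],[-0.16,0,0.9],[-0.16,0,0.9],[-0.16,0,0.9]]' --delta_rot '[[0,0,0],[0,0,0],[0,0,0],[0,0,0],[0,0,0]]'

```text
time: 5.15
tool_pos: [0.491, -0.1265, 0.1032]
eef_rot: [-0.0, 0.71, 0.705, -0.0]
wrist_force: [0.2, -0.3, 0.7]
finger_gap: 0.006
finger_force: 0.0
```

```bash
python3 - <<'E'
from h import *
o=observe();print(o["tool_pos"],o["eef_rot"],o["time"],o["wrist_force"])
a=read_camera("scene");b=read_camera("side")
c1,d1=ray(a,(152,309));c2,d2=ray(b,(168,373))
t=np.linalg.lstsq(np.c_[d1,-d2],c2-c1,rcond=None)[0];print(c1+t[0]*d1,c2+t[1]*d2)
w=read_camera("wrist")
cv2.imwrite("pics/w3.png",w["img"]); 
I=np.vstack([cv2.resize(x["img"][130:290,220:420],(600,480),interpolation=2)[60:360] for x in (a,b)])
cv2.imwrite("pics/m3.png",I)
E
```

```text
[ 0.49104294 -0.12646906  0.10322994] [-1.06098401e-05  7.09552102e-01  7.04652885e-01 -3.55292696e-04] 5.15 [ 0.21612077 -0.30695463  0.69758008]
[0.77486672 0.08420952 0.09862543] [0.785475   0.08411145 0.11158092]
```

View pics/m3.png

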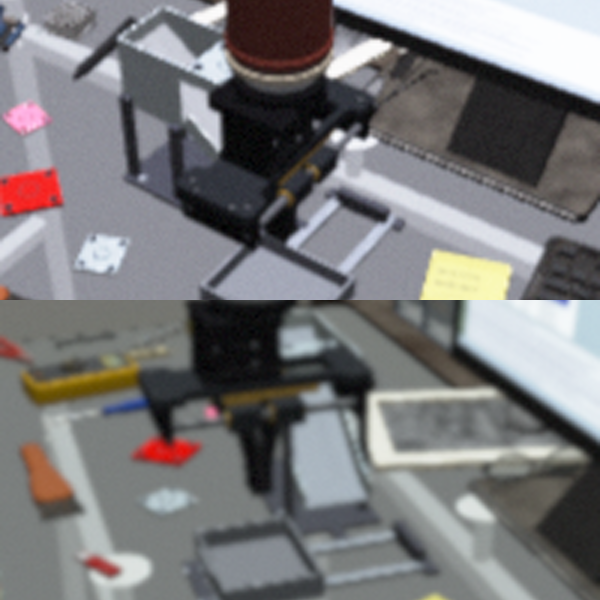

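Call:
carry_out --jaw '[0,0,0,0]' --dp '[[0,0,0.25],[0,0,0.5],[0,0,0.6],[0,0,0.6]]' --delta_rot '[[0,0,0],[0,0,0],[0,0,0],[0,0,0]]'

```text
time: 5.7
tool_pos: [0.4902, -0.1267, 0.0296]
eef_rot: [-0.0, 0.71, 0.704, -0.0]
wrist_force: [0.2, 0.6, -0.4]
finger_gap: 0.002
finger_force: 0.0
```

Call:
carry_out --jaw '[0,0,0,0,0,0]' --dp '[[0,0.08,0],[0,0.16,0],[0,0.24,0],[0,0.32,0],[0,0.4,0],[0,0.4,0]]' --delta_rot '[[0,0,0],[0,0,0],[0,0,0],[0,0,0],[0,0,0],[0,0,0]]'

```text
time: 6.3
tool_pos: [0.5398, -0.1273, 0.0296]
eef_rot: [0.001, 0.71, 0.704, 0.0]
wrist_force: [1.0, -0.2, -0.0]
finger_gap: 0.007
finger_force: 0.0
```

Call:
carry_out --jaw '[0,0,0]' --dp '[[0,0.08,0],[0,0.16,0],[0,0.24,0]]' --delta_rot '[[0,0,0],[0,0,0],[0,0,0]]'

```text
time: 6.6
tool_pos: [0.5674, -0.1279, 0.0293]
eef_rot: [-0.0, 0.71, 0.704, -0.0]
wrist_force: [-3.5, -2.4, -0.3]
finger_gap: 0.005
finger_force: 1.4
```

```bash
python3 - <<'E'
from h import *
b=read_camera("side");cv2.imwrite("pics/s4.png",cv2.resize(b["img"][170:270,250:400],(750,500),interpolation=2))
print([ (round(r["score"],2),onz(b,r["point"],.0105)) for r in spot_point("tray_floor",b)[:2]])
E
```

```text
[(0.64, array([ 0.54322488, -0.09793535,  0.0105    ]))]
```

View pics/s4.png

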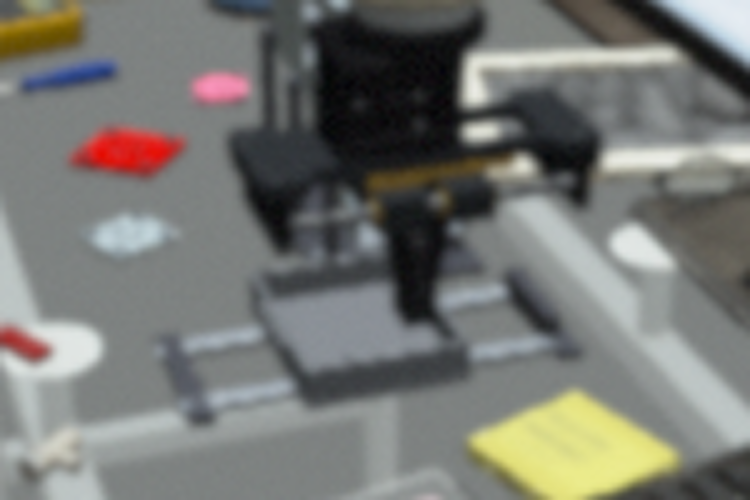

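The finger is inside the tray and pushing its far wall: the tray is moving along the rails with room left to the stop, at about 3.5 N.

Call:
carry_out --jaw '[0,0,0,0]' --dp '[[0,0.06,0],[0,0.12,0],[0,0.18,0],[0,0.24,0]]' --delta_rot '[[0,0,0],[0,0,0],[0,0,0],[0,0,0]]'

```text
time: 7.1
tool_pos: [0.5964, -0.1278, 0.0295]
eef_rot: [-0.0, 0.71, 0.704, -0.0]
wrist_force: [-2.9, -1.0, 0.4]
finger_gap: 0.008
finger_force: 1.3
```

Call:
carry_out --jaw '[0,0,0]' --dp '[[0,0.04,0],[0,0.08,0],[0,0.08,0]]' --delta_rot '[[0,0,0],[0,0,0],[0,0,0]]'

```text
time: 7.4
tool_pos: [0.6065, -0.1277, 0.0297]
eef_rot: [0.0, 0.71, 0.704, 0.0]
wrist_force: [0.5, -0.5, -1.2]
finger_gap: 0.006
finger_force: 0.0
```

Call:
carry_out --jaw '[0,0,0]' --dp '[[0,0.03,0],[0,0.06,0],[0,0.06,0]]' --delta_rot '[[0,0,0],[0,0,0],[0,0,0]]'

```text
time: 7.7
tool_pos: [0.6133, -0.1278, 0.0297]
eef_rot: [0.0, 0.71, 0.704, 0.0]
wrist_force: [-0.5, -0.8, -0.4]
finger_gap: 0.002
finger_force: 0.0
```

Call:
carry_out --jaw '[0,0]' --dp '[[0,0.015,0],[0,0.03,0]]' --delta_rot '[[0,0,0],[0,0,0]]'

```text
time: 7.9
tool_pos: [0.6163, -0.1278, 0.0296]
eef_rot: [-0.0, 0.71, 0.704, 0.0]
wrist_force: [-2.7, 0.2, 1.7]
finger_gap: 0.006
finger_force: 1.1
```

Call:
carry_out --jaw '[0,0]' --dp '[[0,0.012,0],[0,0.025,0]]' --delta_rot '[[0,0,0],[0,0,0]]'

```text
time: 8.1
tool_pos: [0.6186, -0.1278, 0.0295]
eef_rot: [-0.001, 0.71, 0.704, -0.0]
wrist_force: [-9.7, 1.3, 5.6]
finger_gap: 0.009
finger_force: 4.4
```

Call:
carry_out --jaw '[0,0]' --dp '[[0,0.012,0],[0,0.025,0]]' --delta_rot '[[0,0,0],[0,0,0]]'

```text
time: 8.3
tool_pos: [0.6187, -0.128, 0.029]
eef_rot: [-0.003, 0.71, 0.704, -0.002]
wrist_force: [-21.0, 3.0, 16.5]
finger_gap: 0.003
finger_force: 10.9
```

```bash
python3 - <<'E'
from h import *
b=read_camera("side");cv2.imwrite("pics/s5.png",cv2.resize(b["img"][170:270,250:400],(750,500),interpolation=2))
E
```

```text
(no output)
```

View pics/s5.png

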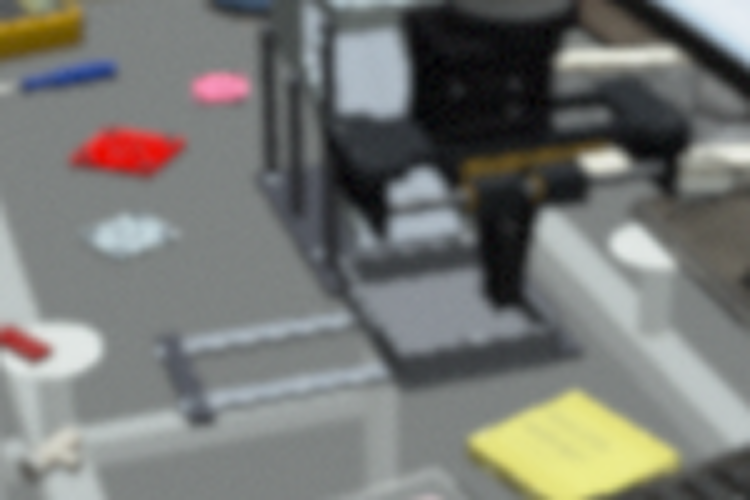

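The tray sits against the stop (force rose sharply at x = 0.6186). I'll back off, lift and go over the plate.

Call:
carry_out --jaw '[0,0,0,0,0,0]' --dp '[[0,-0.06,0],[0,-0.12,0],[0,-0.12,-0.3],[0,-0.12,-0.65],[0,-0.12,-1],[0,-0.12,-1]]' --delta_rot '[[0,0,0],[0,0,0],[0,0,0],[0,0,0],[0,0,0],[0,0,0]]'

```text
time: 8.95
tool_pos: [0.6111, -0.129, 0.1557]
eef_rot: [0.004, 0.71, 0.704, 0.003]
wrist_force: [0.3, -0.1, -0.7]
finger_gap: 0.006
finger_force: 0.0
```

Call:
carry_out --jaw '[0,0,0,0,0,0,0]' --dp '[[0,-0.18,-0.4],[0,-0.18,-0.8],[0.2,-0.18,-0.9],[0.5,-0.18,-0.9],[0.75,-0.18,-0.9],[0.92,-0.18,-0.9],[0.92,-0.18,-0.9]]' --delta_rot '[[0,0,0],[0,0,0],[0,0,0],[0,0,0],[0,0,0],[0,0,0],[0,0,0]]'

```text
time: 9.65
tool_pos: [0.5874, -0.013, 0.2571]
eef_rot: [-0.0, 0.708, 0.706, 0.001]
wrist_force: [-0.1, -0.1, -0.2]
finger_gap: 0.005
finger_force: 0.0
```

```bash
python3 - <<'E'
from h import *
o=observe();print(o["tool_pos"],o["eef_rot"],o["time"],o["wrist_force"])
w=read_camera("wrist");b=read_camera("scene");s=read_camera("side")
for n in("deck_edge","plate_centre"):
    print(n,[(round(r["score"],2),onz(w,r["point"],.162 if n[0]=="d" else .165,True).round(4)) for r in spot_point(n,w)[:2]])
for c in (b,s): print([(round(r["score"],2),onz(c,r["point"],.0105).round(4)) for r in spot_point("tray_floor",c)[:2]])
cv2.imwrite("pics/w5.png",cv2.resize(w["img"][80:320,220:420],(500,600),interpolation=2))
E
```

```text
[ 0.58738414 -0.01303857  0.2570557 ] [-4.51751005e-04  7.07973367e-01  7.06238692e-01  6.45749864e-04] 9.65 [-0.10508741 -0.10958397 -0.21776568]
deck_edge [(0.93, array([0.5881, 0.0356, 0.162 ]))]
plate_centre [(0.81, array([0.498 , 0.0561, 0.165 ])), (0.65, array([ 0.5878, -0.0029,  0.165 ]))]
[(0.7, array([ 0.5777, -0.1303,  0.0105]))]
[(0.91, array([ 0.5905, -0.1147,  0.0105]))]
```

View pics/w5.png

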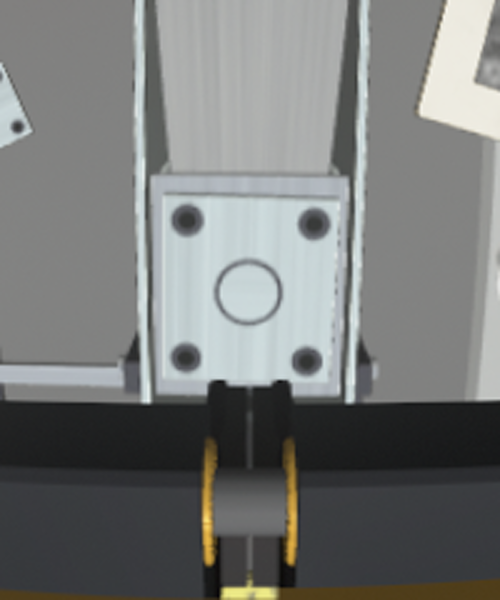

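The wrist view shows the finger centred over the plate's rear half. The ring is at crop (292, 248), the plate's front edge at row ~194 and the deck edge at row ~175.

Call:
carry_out --jaw '[0,0,0,0]' --dp '[[-0.02,0,0.2],[-0.02,0,0.4],[-0.02,0,0.55],[-0.02,0,0.55]]' --delta_rot '[[0,0,0],[0,0,0],[0,0,0],[0,0,0]]'

```text
time: 10.4
tool_pos: [0.5857, -0.0203, 0.1893]
eef_rot: [-0.001, 0.71, 0.704, -0.002]
wrist_force: [0.3, 0.4, 0.5]
finger_gap: 0.004
finger_force: 0.0
```

```bash
python3 - <<'E'
from h import *
w=read_camera("wrist");cv2.imwrite("pics/w6.png",w["img"])
for n in("deck_edge","plate_centre"):
    print(n,[(round(r["score"],2),np.round(r["point"],1),onz(w,r["point"],.162 if n[0]=="d" else .165,True).round(4)) for r in spot_point(n,w)[:3]])
o=observe();print(o["tool_pos"])
g=cv2.cvtColor(w["img"],cv2.COLOR_BGR2GRAY)
# old view rays relative to old pose: plate ring / edges via line profile here
p=g[60:220,312:328].mean(1).round().astype(int);print(list(enumerate(p,60)))
for r in range(80,200,10): print(r,onz(w,(r,320),.162,True)[1].round(4),onz(w,(r,320),.168,True)[1].round(4))
E
```

```text
deck_edge [(0.73, array([150.3, 320.3]), array([0.5862, 0.0348, 0.162 ]))]
plate_centre [(0.91, array([ 14.2, 211.7]), array([0.5233, 0.1198, 0.165 ])), (0.79, array([121.5, 194.3]), array([0.5117, 0.0549, 0.165 ])), (0.67, array([210.3, 318.8]), array([ 5.851e-01, -5.000e-04,  1.650e-01]))]
[ 0.58766786 -0.02014162  0.19258562]
[(60, np.int64(174)), (61, np.int64(174)), (62, np.int64(174)), (63, np.int64(174)), (64, np.int64(174)), (65, np.int64(174)), (66, np.int64(174)), (67, np.int64(174)), (68, np.int64(174)), (69, np.int64(174)), (70, np.int64(175)), (71, np.int64(175)), (72, np.int64(175)), (73, np.int64(175)), (74, np.int64(175)), (75, np.int64(175)), (76, np.int64(175)), (77, np.int64(175)), (78, np.int64(175)), (79, np.int64(176)), (80, np.int64(176)), (81, np.int64(176)), (82, np.int64(176)), (83, np.int64(176)), (84, np.int64(176)), (85, np.int64(176)), (86, np.int64(176)), (87, np.int64(176)), (88, np.int64(176)), (89, np.int64(176)), (90, np.int64(176)), (91, np.int64(177)), (92, np.int64(177)), (93, np.int64(177)), (94, np.int64(177)), (95, np.int64(177)), (96, np.int6
[... 2222 characters left out ...]
28)), (198, np.int64(111)), (199, np.int64(160)), (200, np.int64(185)), (201, np.int64(201)), (202, np.int64(209)), (203, np.int64(213)), (204, np.int64(214)), (205, np.int64(214)), (206, np.int64(214)), (207, np.int64(213)), (208, np.int64(211)), (209, np.int64(210)), (210, np.int64(212)), (211, np.int64(214)), (212, np.int64(214)), (213, np.int64(213)), (214, np.int64(214)), (215, np.int64(216)), (216, np.int64(216)), (217, np.int64(216)), (218, np.int64(216)), (219, np.int64(215))]
80 0.0755 0.0749
90 0.0697 0.0692
100 0.0639 0.0636
110 0.0581 0.0581
120 0.0524 0.0525
130 0.0466 0.0469
140 0.0408 0.0413
150 0.035 0.0357
160 0.0291 0.03
170 0.0232 0.0243
180 0.0172 0.0185
190 0.0111 0.0126
```

Call:
carry_out --jaw '[0,0,0]' --dp '[[0,0,0.04],[0,0,0.08],[0,0,0.08]]' --delta_rot '[[0,0,0],[0,0,0],[0,0,0]]'

```text
time: 10.85
tool_pos: [0.5869, -0.0196, 0.1815]
eef_rot: [-0.0, 0.71, 0.704, -0.0]
wrist_force: [-0.4, 0.5, -0.9]
finger_gap: 0.003
finger_force: 0.0
```

Call:
carry_out --jaw '[0,0]' --dp '[[0,0,0.01],[0,0,0.015]]' --delta_rot '[[0,0,0],[0,0,0]]'

```text
time: 11.05
tool_pos: [0.5872, -0.0197, 0.1802]
eef_rot: [0.0, 0.71, 0.704, 0.0]
wrist_force: [-0.1, -0.4, -0.7]
finger_gap: 0.004
finger_force: 0.0
```

Call:
carry_out --jaw '[0,0]' --dp '[[0,0,0.008],[0,0,0.015]]' --delta_rot '[[0,0,0],[0,0,0]]'

```text
time: 11.25
tool_pos: [0.5875, -0.0197, 0.1795]
eef_rot: [0.0, 0.71, 0.704, 0.001]
wrist_force: [-4.0, 0.1, 14.2]
finger_gap: 0.008
finger_force: 7.4
```

Call:
carry_out --jaw '[0,0]' --dp '[[0,0,0.005],[0,0,0.01]]' --delta_rot '[[0,0,0],[0,0,0]]'

```text
time: 11.45
tool_pos: [0.5881, -0.0198, 0.1794]
eef_rot: [0.001, 0.71, 0.704, 0.001]
wrist_force: [-5.4, 1.4, 21.4]
finger_gap: 0.004
finger_force: 10.5
```

Call:
carry_out --jaw '[0,0,0,0,0,0,0]' --dp '[[0,0,-0.01],[0.04,0,-0.01],[0.08,0,-0.01],[0.12,0,-0.01],[0.16,0,-0.01],[0.2,0,-0.01],[0.2,0,-0.01]]' --delta_rot '[[0,0,0],[0,0,0],[0,0,0],[0,0,0],[0,0,0],[0,0,0],[0,0,0]]'

```text
time: 12.15
tool_pos: [0.5883, 0.0046, 0.1795]
eef_rot: [0.001, 0.71, 0.704, 0.001]
wrist_force: [-0.1, -0.2, 9.1]
finger_gap: 0.005
finger_force: 4.1
```

```bash
cat > m.py <<'E'
from h import *
w=read_camera("wrist");cv2.imwrite("pics/w7.png",w["img"])
o=observe();print(o["tool_pos"],o["wrist_force"])
g=cv2.cvtColor(w["img"],cv2.COLOR_BGR2GRAY)
p=g[60:230,312:328].mean(1)
for r in range(61,229):
    if abs(p[r-60+1]-p[r-60-1])>12: print(r,int(p[r-60]),onz(w,(r,320),.162,True)[1].round(4),onz(w,(r,320),.168,True)[1].round(4))
for n in("deck_edge","plate_centre"):
    print(n,[(round(r["score"],2),np.round(r["point"],1),onz(w,r["point"],.162 if n[0]=="d" else .165,True).round(4)) for r in spot_point(n,w)[:3]])
E
python3 m.py
```

```text
[0.5883308  0.00459814 0.17952283] [-0.09732957 -0.19383351  8.08588819]
61 206 0.1099 0.1088
62 197 0.1093 0.1083
63 114 0.1088 0.1078
64 90 0.1082 0.1072
67 90 0.1065 0.1056
68 102 0.106 0.1051
69 139 0.1054 0.1045
70 166 0.1049 0.104
163 175 0.0538 0.0547
164 113 0.0532 0.0542
165 130 0.0526 0.0536
166 183 0.0521 0.0531
167 211 0.0515 0.0525
200 212 0.0326 0.0343
201 198 0.032 0.0337
202 161 0.0314 0.0331
203 105 0.0308 0.0326
204 107 0.0302 0.032
205 165 0.0296 0.0314
206 198 0.029 0.0309
207 209 0.0284 0.0303
deck_edge []
plate_centre [(0.96, array([145.2, 187.5]), array([0.5135, 0.0665, 0.165 ])), (0.65, array([ 34.4, 204.8]), array([0.5257, 0.1291, 0.165 ])), (0.55, array([218.1, 317.6]), array([0.5871, 0.0228, 0.165 ]))]
```

Call:
carry_out --jaw '[0,0,0,0,0,0]' --dp '[[0.04,0,0],[0.08,0,0],[0.12,0,0],[0.14,0,0],[0.155,0,0],[0.155,0,0]]' --delta_rot '[[0,0,0],[0,0,0],[0,0,0],[0,0,0],[0,0,0],[0,0,0]]'

```text
time: 12.9
tool_pos: [0.5885, 0.0226, 0.1795]
eef_rot: [0.001, 0.71, 0.704, 0.001]
wrist_force: [-1.1, -0.8, 8.2]
finger_gap: 0.002
finger_force: 4.1
```

```bash
python3 m.py
```

```text
[0.58845248 0.02257557 0.1795086 ] [-0.22678321 -0.70151112  7.89746408]
91 131 0.1113 0.1108
92 110 0.1107 0.1103
93 200 0.1102 0.1097
94 215 0.1096 0.1092
97 203 0.108 0.1076
98 154 0.1074 0.1071
99 92 0.1069 0.1066
100 121 0.1063 0.106
101 152 0.1058 0.1055
102 169 0.1052 0.105
163 175 0.0718 0.0727
164 115 0.0712 0.0722
165 127 0.0706 0.0716
166 181 0.0701 0.0711
167 210 0.0695 0.0705
200 212 0.0506 0.0523
201 197 0.05 0.0517
202 159 0.0494 0.0511
203 107 0.0488 0.0506
204 105 0.0482 0.05
205 165 0.0476 0.0494
206 198 0.047 0.0489
207 209 0.0464 0.0483
deck_edge [(0.41, array([175. , 320.7]), array([0.5892, 0.065 , 0.162 ]))]
plate_centre [(0.93, array([159.5, 187.9]), array([0.5133, 0.0763, 0.165 ])), (0.73, array([ 51.3, 206.3]), array([0.527, 0.137, 0.165])), (0.67, array([219.5, 316.5]), array([0.5866, 0.04  , 0.165 ]))]
```

The leading edge is at y ≈ 0.0717, which puts the plate centre about 5 mm past the edge. Lifting now.

Call:
carry_out --jaw '[0,0,0,0,0,0,0,0,0,0]' --dp '[[0,0,-0.4],[0,0,-0.8],[0,0,-0.8],[0,0,-0.8],[0,0,-0.8],[0,0,-0.8],[0,0,-0.8],[0,0,-0.8],[0,0,-0.8],[0,0,-0.8]]' --delta_rot '[[0,0,0],[0,0,0],[0,0,0],[0,0,0],[0,0,0],[0,0,0],[0,0,0],[0,0,0],[0,0,0],[0,0,0]]'

```text
time: 14.05
tool_pos: [0.5875, 0.0229, 0.2742]
eef_rot: [-0.0, 0.71, 0.704, -0.0]
wrist_force: [-0.1, -0.2, 0.8]
finger_gap: 0.005
finger_force: 0.0
```

```bash
python3 - <<'E'
from h import *
b=read_camera("side");a=read_camera("scene");w=read_camera("wrist")
I=np.hstack([cv2.resize(b["img"][140:270,270:380],(400,473),interpolation=2),cv2.resize(a["img"][140:270,250:360],(400,473),interpolation=2)])
cv2.imwrite("pics/f1.png",I);cv2.imwrite("pics/wf.png",w["img"])
E
```

```text
(no output)
```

View pics/f1.png

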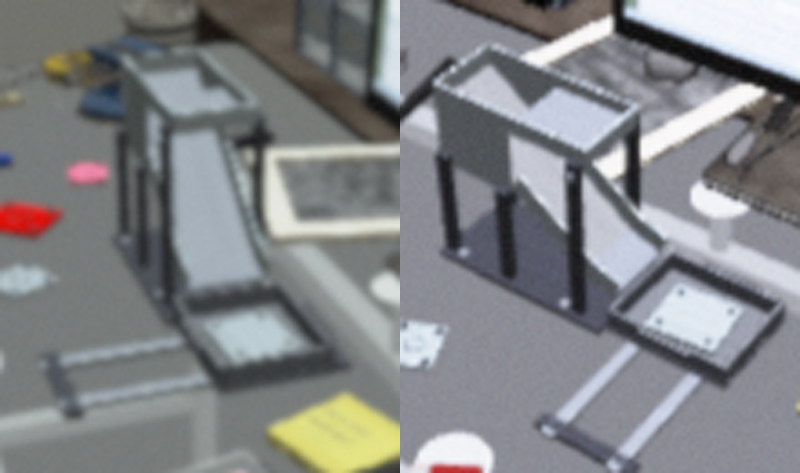

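The tray holds the plate, lying flat with small corner holes and no ring visible. I'll confirm this numerically before handing in.

```bash
python3 - <<'E'
from h import *
a=read_camera("scene");b=read_camera("side")
for c in(a,b): print([(round(r["score"],2),np.round(r["point"],1),onz(c,r["point"],.0135).round(4)) for r in spot_point("plate_centre",c)[:4]])
# scan of the plate: dark blobs, and ring contrast: ring radius ~9-10 mm vs inside
for C in ((.586,-.1255),(.586,-.13),(.586,-.12)):
  g=cv2.cvtColor(a["img"],cv2.COLOR_BGR2GRAY).astype(np.float32)
  N=81;xs=np.linspace(-.04,.04,N)
  U=np.array([[px(a,(C[0]+x,C[1]+y,.0165)) for x in xs] for y in xs[::-1]],np.float32)
  P=cv2.remap(g,U[...,0],U[...,1],1)
  break
print(P[::4,::4].astype(int))
E
```

```text
[(0.87, array([227.4, 330.6]), array([ 0.5863, -0.1258,  0.0135])), (0.75, array([329.6, 411.5]), array([ 0.4078, -0.4639,  0.0135])), (0.73, array([232.2, 255.8]), array([0.446 , 0.0444, 0.0135])), (0.62, array([216. , 228.2]), array([0.4514, 0.1598, 0.0135]))]
[(0.88, array([334.6, 315.9]), array([ 0.408 , -0.467 ,  0.0135])), (0.77, array([234.2, 337.4]), array([ 0.5789, -0.1287,  0.0135])), (0.69, array([199.3, 274.3]), array([0.4612, 0.1628, 0.0135])), (0.65, array([216.7, 276.9]), array([0.442 , 0.0334, 0.0135]))]
[[ 51  86 138 162 163 162 162 160 161 162 165 164 163 164 163 164 163 161
  160 134  85]
 [ 54  84 141 163 164 161 163 163 163 164 164 165 166 168 172 171 172 167
  161 138  89]
 [ 56 102 146 173 170 168 178 182 177 186 189 196 204 199 200 198 198 177
  163 137  87]
 [ 88 134 166 197 208 213 215 216 220 222 222 228 229 224 207 196 197 190
  164 135  87]
 [100 130 152 202 211 197 206 228 231 230 229 231 231 222 189 186 212 192
  166 134  82]
 [101 137 153 189 196 172 214 228 231 231 230 232 231 222 217 220 220 195
  166 133  86]
 [ 99 129 137 184 209 217 227 229 231 23
[... 595 characters left out ...]
2 152 208 224 227 227 230 231 230 230 231 230 229 230 227 214
  179 129  79]
 [110 142 140 156 201 226 224 228 231 231 230 230 231 230 229 229 222 214
  185 134  77]
 [ 83 113 135 140 208 217 210 219 231 231 229 229 231 231 228 202 187 203
  185 131  79]
 [ 55 103 131 151 192 197 190 218 230 231 230 230 231 230 221 200 198 206
  179 129  75]
 [ 57  96 133 134 187 212 216 222 227 226 228 225 220 212 209 202 196 193
  169 131  83]
 [ 56 101 134 143 176 206 199 189 184 191 193 181 165 163 166 161 163 163
  157 132  79]
 [ 57 101 150 146 155 161 160 158 156 161 162 161 159 158 160 161 159 162
  157 125  76]
 [ 55 104 149 161 161 161 162 161 162 160 164 163 162 163 161 164 162 162
  155 125  72]]
```

The plate's centre is uniform with no ring, so the plain face is up. It lies centred in the tray, the tray is home and the robot is clear, so I'm handing in.

```bash
python3 -c "
from rig import *
print(finish_job())"
```

```text
the job is handed in; nothing more can be done
None
```

The job is handed in: the tray is home against its stop, and the plate turned over and lies flat, centred in the tray with its countersunk side down; the hand-in gave no verdict.

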